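# Unlatch the wafer carrier box and hold its sprung gate wide open

### The arm

A 6-joint arm with a two-finger parallel gripper is mounted at the origin on a cart in front of the work surface, level with it; the furniture and walls round the work are solid. World frame = base frame: x ahead of the robot, y to its left, z up, the work surface at z = 0. Lengths are in m, angles in rad, forces in N, time in s.
With the tool pointing down it reaches from about 0.375 to 0.9 m from the base axis. Payload 3.1 kg.
Tool frame: the origin (TCP) lies midway between the tips of the shut fingers; the grasp point (between the pads) lies 19 mm behind it; z points along the fingers, y is the line along which they close (so a half turn about z gives the same grasp; the last joint's range is limited). The gripper opens to 85 mm and grips with 20 to 120 N. Pads are 22 mm wide; open, the fingers measure 114 mm over their backs; the gripper's body (76 mm by 85 mm) begins 54 mm behind the grasp point. The pads swing forward as they close: fully open they stand 13 mm farther back than shut.
Start: joints at [-1.484, 0.527, 1.433, -0, 1.181, -0.178], TCP at [0.164, -0.603, 0.231] pointing down, gripper open.
Joint ranges: [-3.08, 3.08], [-0.75, 2.2], [0.22, 2.44], [-1.43, 4.57], [0, 2.65], [-2.85, 2.85]. Speed limits (rad/s): [2.79, 2.79, 3.14, 3.14, 3.14, 3.14].

### API

Orientations are given as a unit quaternion [x, y, z, w].
In Python, from station import manip gives the robot as it stands.
- The arm moves only by the tool step_arm, never from a script. Its argument "targets" is text: rows parted by semicolons, each of 4 numbers parted by spaces: the shift along the tool's x, y, z in mm, then the turn about the tool's z in degrees. A call has 1 to 12 rows; each row is the pose to reach, as a shift and turn from the pose commanded when the call began, along the tool's axes at that moment; what a row does not reach only later rows make up. A row lasts 1/10 s, in which the tool goes at most 50 mm and 8.59 degrees, less where a joint would pass 70% of its speed; a pose out of reach is approached as far as the arm can. A call with a gripper value outside its range is refused whole. "gripper" is the closure, from 0 (fully open) to 1 (shut), set as the call begins (left out, the last holds). The fingers move at their own pace and stop on an object; "squeeze" is the grip in N (left out, the last holds). Time passes only in rows, so rows that repeat a pose let the fingers close. It gives the time, the measured TCP pose, the force, the opening and the grip force at its end, in the units of the state.
- manip.sense(): the state, without advancing time (a new reading comes with each control period).
- manip.snapshot(name): name is "scene" or "side" or "wrist"; returns the picture (400x640x3 uint8, red, green, blue); there is no depth.
- manip.get_calibration(name): a dict with "fov_y" (degrees; the focal length in pixels is half the picture's height over the tangent of half this angle, whatever the lens; pixels are square), "cx", "cy" (the principal point, pixels), "extrinsics" (4x4, takes a point from camera to world coordinates); the wrist camera has in their place "tool_from_camera" (4x4, takes a point from camera to tool coordinates, whose origin is the TCP and whose axes are the flange's). Camera axes: x right, y down, z forward; pixel columns grow to the right and rows downward; lengths in m; the calibration is good to about 2 mm. A picture is of the moment at which its call begins: read the wrist's pose just before it. get_calibration takes no time and is no camera call.
- manip.sign_off(): hands the job in; it is judged then, once.
Trained networks look in the newest picture that a camera, given by its name, has taken for a name from the list of things; names that differ only in an ending like _2 or _b are one class to them, and where a whole thing is asked for, a point or a joint stands for the part that bears it (a point fixed in the world has none). Each returns a list of dicts, best first, with "p" (0 to 1); they miss things now and then, are a little off and sometimes report something else, mostly with a low value. They report only what shows in the picture. A call takes as long as a camera call.
- manip.recognise(camera, query): "position" ([column, row] in pixels, amid what is visible of it).
- manip.masks_of(camera, query): "pixels" (400x640 bool, what is visible of it) and "position" ([column, row] in pixels, amid what is visible of it).
- manip.mark_of(camera, query): "position" ([column, row] in pixels: a listed point, or the origin of a listed thing).
The state is a dict: "t": time; "q": joint angles; "qd": joint speeds; "tau": joint torques, N m; "tcp_pos": TCP position; "tool_rot": TCP orientation; "force": force on the tool from outside, world axes, zero at the start; "ft_torque": the same for the moment, N m; "finger_gap": opening from 0.0 (shut) to 1.0 (fully open); "gripper_force": force on a finger pad.
Only numpy, scipy, OpenCV 4.12 (cv2) and the standard library are available. Lean on these libraries where they do the work, as an engineer would, in place of code of your own. Each camera call takes 0.05 s, during which the arm holds its last target. There are 200 camera calls.

### The job

Open the clear wafer carrier box for a colleague: on its roof, first squeeze the safety catch (the one nearer the gate's hinge) fully together, then squeeze the main catch (the one above the gate's free end) fully together. Then take the gate by its upright pull post, swing it out past its click until it stands wide open, nearly square to the front of the box, and finish while still holding it there by the post, because a spring pulls it shut. Do not knock the other things on the bench or on the box.

Things in the scene. Friction and masses are not known exactly. Their poses are not given: they have to be found in the camera images.
- carrier_box: clear-walled box fixed to the bench, roof 76 mm up, base plate 10 mm thick. x from gate to back, y to the left seen from the robot, z up; origin at bench level, middle front. Walls x 0 to 156, y -101 to 74 mm. Two catches on the roof: each a fixed lug and a sliding tab (upright plates, 24 mm along x, 8 thick, 30 high); the tab's steel hook holds the gate's striker plate
- safety_catch_mid (a point): middle between lug and closed tab of the safety catch (nearer the hinge), level with the plates' tops; box frame (45, 40, 106) mm. The closed pair is 52 mm over its outer faces along the box's y, squeezed 38 mm. Fixed lug on the hinge side (+y); the tab on the -y side slides to +y. 58 mm free between this pair and the other
- safety_catch (a joint): slide of the safety catch's tab, m: 0 hooked, 0.014 fully squeezed (stop). Moves against about 4 N of friction and stays where it is left. The hook lets go of the gate beyond about 0.010
- main_catch_mid (a point): the same for the main catch (above the gate's free end); box frame (45, -70, 106) mm. Mirror image of the other: the fixed lug is on the -y side, the tab on the +y side and slides to -y; 52 mm over the outer faces, 38 mm squeezed
- main_catch (a joint): slide of the main catch's tab, m: 0 hooked, 0.014 fully squeezed (stop); same friction and release point as the safety catch
- gate_hinge (a point): point on the vertical hinge axis of the gate, 76 mm above the bench; box frame (-3, 85, 76) mm. The gate's free end lies towards -y
- post_top (a point): top centre of the pull post, 145 mm above the bench. With the gate closed it lies at (-25, -85, 145) mm in the box frame, and moves in an arc of radius 171 mm about the hinge
- uv_filter: bystander: round black-rimmed filter 48 mm wide, 9 mm high, loose on the back of the box's roof; origin at its underside
- petri_dish: bystander: covered dish 60 mm wide, 15 mm high, right of the box on the drain tray; origin at its underside
- spare_chuck: bystander: brass-coloured round chuck 52 mm wide, 18 mm high, right of the box on the drain tray; origin at its underside
- tape_roll: bystander: roll of tape 69 mm wide, 19 mm high, right of the box on the drain tray; origin at its underside
- timer: bystander: small timer 60x62x21 mm, on the drain tray, right of the box; origin at its underside
- loupe: bystander: upright loupe 34 mm wide, 42 mm high, in front of the box, on the right; origin at its underside
- screwdriver: bystander: screwdriver 140 mm long, 15 mm thick, lying on the front of the drain tray, right of the box; origin at its underside
- gate_swing (a joint): swing of the gate, rad: 0 closed, grows as it swings out towards the robot (clockwise from above), stop at 1.5. A spring closes it, about 1 N at the post near 0 and 2 N wide open; a click near 0.5 (felt from 0.3 to 0.7) adds up to some 4 N at the post. Let go, it falls back to rest at about 0.6, or shut from below the click
- gate: the gate: clear panel in an aluminium frame, 186 mm from hinge to free end, 6 mm thick, top edge 72 mm up, with a striker plate 48 mm long to 88 mm up in its middle, and the upright round black pull post near its free end, 14 mm diameter, from 56 to 145 mm up, free for the fingers from 95 mm up; the post can turn between them. Origin on the hinge axis at bench level

How it is judged:
On the way, in this order (a step that is already met when the one before it is completed fails the run):
1. the safety catch is squeezed home while the main catch is still hooked (value of joint safety_catch above 0.011 m and value of joint main_catch below 0.005 m and value of joint gate_swing below 0.15 rad), for 0.2 s.
2. the main catch is squeezed home too, the gate still closed (value of joint safety_catch above 0.01 m and value of joint main_catch above 0.011 m and value of joint gate_swing below 0.15 rad), for 0.2 s.
3. the gate is past its click (value of joint gate_swing above 0.8 rad), for 0.1 s.
At the end, for the whole second after the job is handed in: the gate stands still at more than 1.15 rad (66 degrees) open with the fingers still bearing on its pull post (more than 0.5 N), and both catches remain squeezed (over 9 mm) (value of joint gate_swing above 1.15 rad and velocity of joint gate_swing between -0.15 and 0.15 rad/s and contact force between the fingers and gate above 0.5 N and value of joint each of safety_catch, main_catch above 0.009 m); the arm keeps its last pose, push and grip.
It fails at once if the main catch is released before the safety catch (value of joint main_catch above 0.008 m and value of joint safety_catch below 0.008 m).
It fails at once if a bystander is knocked away (moved more than 30 mm) (distance of any of uv_filter, petri_dish, spare_chuck, tape_roll, timer, loupe, screwdriver from where it was at the start of the episode above 0.03 m).
It also fails if it takes over 48 s, if anything falls off the work surface, if the arm or the gripper's body presses on something with over 40 N, if the wrist force passes 120 N, or if a joint passes its speed limit or range.

## Working session

There is one attempt and no reset: what is moved stays moved. The work goes in short steps, Python scripts to look and compute and a tool call to move; the robot and the scene stay as the last step left them, time stands still between calls to the robot, and variables do not carry over. Pictures are saved under pics/ and viewed, at most 10 in all, crops included, and the job is handed in when it is done.

Besides the shell and the picture viewer there is one more tool, called by a JSON object that holds its "name" and its "arguments", one argument or row to a line. step_arm: Moves the arm, as the interface text tells. Its arguments: {"type":"object","properties":{"targets":{"type":"string"},"gripper":{"type":"number"},"squeeze":{"type":"number"}},"required":["targets"]}

```bash
mkdir -p pics; cat > h.py <<'E'
import numpy as np, cv2
from station import manip
from scipy.spatial.transform import Rotation as R
def cal(name):
    c=manip.get_calibration(name); f=200/np.tan(np.radians(c['fov_y'])/2)
    return f,c['cx'],c['cy'],(np.array(c['extrinsics']) if 'extrinsics' in c else np.array(c['tool_from_camera']))
def ray(name,px,T=None):
    f,cx,cy,E=cal(name)
    if T is not None: E=T@E
    d=E[:3,:3]@np.array([(px[0]-cx)/f,(px[1]-cy)/f,1]); return E[:3,3],d/np.linalg.norm(d)
def onplane(name,px,z,T=None):
    o,d=ray(name,px,T); return o+d*(z-o[2])/d[2]
def tool():
    s=manip.sense(); T=np.eye(4); T[:3,:3]=R.from_quat(s['tool_rot']).as_matrix(); T[:3,3]=s['tcp_pos']; return T
E
python3 - <<'E'
from h import *
s=manip.sense();print(s['t'],s['tcp_pos'],s['tool_rot'],s['force'])
T=tool()
print(T.round(3))
for c in ['scene','side','wrist']:
    im=manip.snapshot(c); cv2.imwrite(f'pics/{c}0.png',im[:,:,::-1])
    f,cx,cy,E=cal(c); print(c,f,cx,cy,E.round(3).tolist())
    for q,z in [('safety_catch_mid',.106),('main_catch_mid',.106),('gate_hinge',.076),('post_top',.145),('carrier_box',0),('loupe',0),('uv_filter',.076)]:
        for r in manip.mark_of(c,q)[:2]:
            print(c,q,round(r['p'],2),np.round(r['position'],1),onplane(c,r['position'],z,T if c=='wrist' else None).round(4))
print(manip.sense()['t'])
E
```

```text
0.0 [ 0.16352172 -0.60248821  0.23032808] [ 9.91247181e-01  1.32014536e-01  4.34076154e-05 -1.08906522e-03] [-0.30609227  0.32459406 -1.04882364]
[[ 0.965  0.262 -0.     0.164]
 [ 0.262 -0.965  0.002 -0.602]
 [ 0.    -0.002 -1.     0.23 ]
 [ 0.     0.     0.     1.   ]]
scene 478.42458395885365 319.2466334237317 183.29394148035578 [[0.882, -0.346, 0.321, 0.255], [-0.471, -0.644, 0.603, -0.705], [-0.002, -0.683, -0.731, 0.904], [0.0, 0.0, 0.0, 1.0]]
scene safety_catch_mid 0.64 [305.2 138.3] [0.6464 0.1053 0.106 ]
scene main_catch_mid 0.91 [335.3 157.2] [0.6792 0.0103 0.106 ]
scene gate_hinge 0.95 [283.1 141.8] [0.6048 0.1507 0.076 ]
scene gate_hinge 0.73 [303.1 181.4] [0.587  0.0012 0.076 ]
scene post_top 0.87 [321.1 160. ] [ 0.6255 -0.0174  0.145 ]
scene carrier_box 0.75 [302.6 181. ] [0.617  0.0679 0.    ]
scene carrier_box 0.74 [367.8 269.8] [ 0.6224 -0.2413  0.    ]
scene loupe 0.7 [253.4 245.7] [ 0.4247 -0.0615  0.    ]
scene uv_filter 0.55 [342.3 139.6] [0.7434 0.0858 0.076 ]
side 415.1173292432494 309.7760250240185 197.5444411627172 [[-0.554, 0.666, -0.499, 1.08], [0.832, 0.438, -0.34, 0.262], [-0.008, -0.603, -0.797, 0.907], [0.0, 0.0, 0.0, 1.0]]
side safety_catch_mid 0.96 [364.8 261.3] [0.6575 0.1166 0.106 ]
side safety_catch_mid 0.35 [226.5 179.2] [ 0.6456 -0.2856  0.106 ]
side main_catch_mid 0.82 [318.  245.5] [0.6802 0.0105 0.106 ]
side gate_hinge 0.65 [389.7 254.7] [0.5958 0.1501 0.076 ]
side post_top 0.54 [364.7 262.1] [0.6798 0.1245 0.145 ]
side carrier_box 0.8 [350.4 259.6] [0.6169 0.0655 0.    ]
side loupe 0.67 [342.5 185.1] [ 0.4257 -0.0717  0.    ]
side uv_filter 0.73 [332.8 293. ] [0.746  0.0913 0.076 ]
wrist 295.8581457073969 316.4524922235564 200.5663573463155 [[-0.001, -0.964, -0.265, 0.067], [1.0, -0.0, -0.002, -0.0], [0.002, -0.265, 0.964, -0.142], [0.0, 0.0, 0.0, 1.0]]
1.2
```

```bash
python3 -c "
import cv2
a=cv2.imread('pics/scene0.png');b=cv2.imread('pics/side0.png')
cv2.imwrite('pics/a.png',cv2.resize(a[90:290,200:467],(800,600),interpolation=3))
cv2.imwrite('pics/b.png',cv2.resize(b[150:350,200:467],(800,600),interpolation=3))"
```

```text
(no output)
```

View pics/a.png

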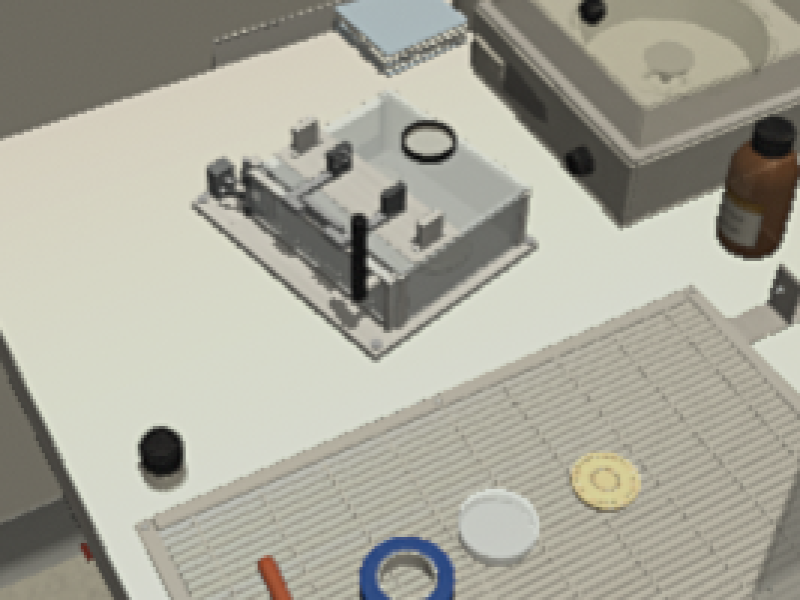

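View pics/b.png

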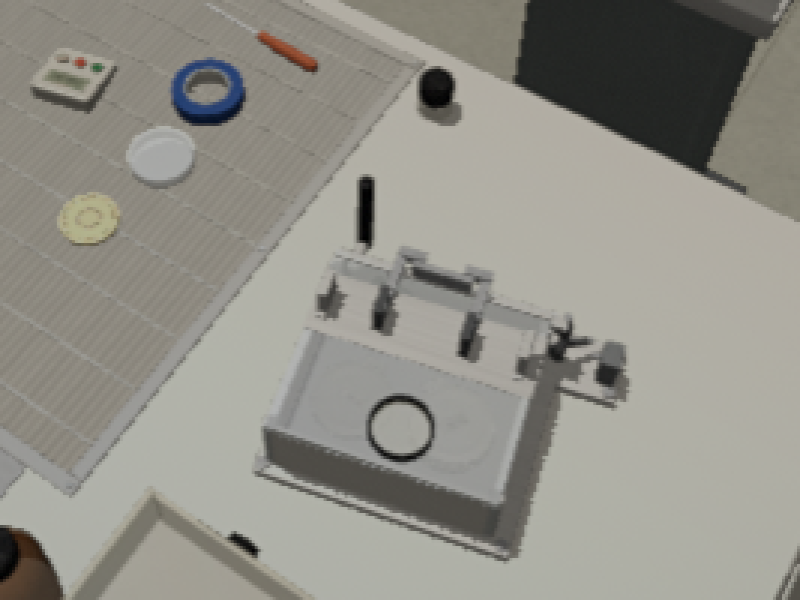

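```bash
cat > fit.py <<'E'
from h import *
from scipy.optimize import least_squares
A=lambda p:np.array(p)/np.array([800/267,3.0])
ob=[]
for b,s,d in [((-25,-85,145),(359,216),(366,180)),((156,74,76),(386,97),(500,497)),((156,-101,76),(528,192),(265,430)),
  ((45,62,106),(305,124),None),((45,18,106),(340,146),(470,316)),((45,-48,106),(394,184),(383,288)),((45,-92,106),(430,214),(328,275))]:
    if s: ob.append(('scene',b,A(s)+[200,90]))
    if d: ob.append(('side',b,A(d)+[200,150]))
ob+=[('scene',(45,-70,106),(335.3,157.2)),('side',(45,-70,106),(318,245.5)),('side',(45,40,106),(364.8,261.3)),('scene',(45,40,106),(305.2,138.3)),
 ('scene',(-3,85,76),(283.1,141.8)),('side',(-3,85,76),(389.7,254.7)),('scene',(-25,-85,145),(321.1,160)),('scene',(0,0,0),(302.6,181)),('side',(0,0,0),(350.4,259.6))]
def proj(n,P):
    f,cx,cy,E=cal(n); p=E[:3,:3].T@(P-E[:3,3]); return np.array([cx+f*p[0]/p[2],cy+f*p[1]/p[2]])
def W(v,b):
    c,s=np.cos(v[2]),np.sin(v[2]); b=np.array(b)/1000; return np.array([v[0]+c*b[0]-s*b[1],v[1]+s*b[0]+c*b[1],b[2]])
res=lambda v:np.concatenate([proj(n,W(v,b))-p for n,b,p in ob])
if __name__=='__main__':
    r=least_squares(res,[.617,.067,.23],loss='soft_l1',f_scale=1.5)
    print(r.x,np.degrees(r.x[2]))
    for (n,b,p),e in zip(ob,res(r.x).reshape(-1,2)): print(n,b,e.round(1))
    for b in [(45,40,106),(45,-70,106),(-3,85,76),(-25,-85,145)]: print(b,W(r.x,b).round(4))
E
python3 fit.py
```

```text
[0.62022293 0.06674316 0.25168741] 14.420626217127582
scene (-25, -85, 145) [-1.   0.4]
side (-25, -85, 145) [-0.8 -0.4]
scene (156, 74, 76) [-0.4 -3.7]
side (156, 74, 76) [-0.3  1.5]
scene (156, -101, 76) [-0.2 -2.9]
side (156, -101, 76) [-1.1 -2.1]
scene (45, 62, 106) [-1.7 -0.8]
scene (45, 18, 106) [-1.9  0.3]
side (45, 18, 106) [-1.   1.8]
scene (45, -48, 106) [-1.7  1. ]
side (45, -48, 106) [-0.8  2.6]
scene (45, -92, 106) [-1.   0.3]
side (45, -92, 106) [-1.2  1.3]
scene (45, -70, 106) [ 0.8 -0.2]
side (45, -70, 106) [-0.4  0.3]
side (45, 40, 106) [ 0.8 -1.2]
scene (45, 40, 106) [ 0.6 -3.6]
scene (-3, 85, 76) [-2.7  1.6]
side (-3, 85, 76) [-0.8 -0.3]
scene (-25, -85, 145) [-2.3  2.4]
scene (0, 0, 0) [ 1.3 -0.1]
side (0, 0, 0) [-0.3  1.2]
(45, 40, 106) [0.6538 0.1167 0.106 ]
(45, -70, 106) [0.6812 0.0102 0.106 ]
(-3, 85, 76) [0.5961 0.1483 0.076 ]
(-25, -85, 145) [ 0.6172 -0.0218  0.145 ]
```

```bash
cat > go.py <<'E'
import sys
from fit import *
# usage: go.py bx by z(mm) [V]: shift in tool axes
def shift(V,b):
    T=tool(); return T[:3,:3].T@(W(V,b)-T[:3,3])*1000
V=[.6202,.0667,.2517]
if __name__=='__main__':
    b=[float(a) for a in sys.argv[1:4]]
    T=tool(); print(manip.sense()['t'],shift(V,b).round(1),'turn',round(np.degrees(np.arctan2(T[1,0],T[0,0])-V[2]),2), W(V,b).round(4))
E
python3 go.py 45 46 210
```

```text
1.2 [ 661.6 -572.4   21.3] turn 0.75 [0.6523 0.1225 0.21  ]
```

{"name": "step_arm", "arguments": {
  "targets": "40 -35 0 0.7;75 -65 0 0.7;662 -572 10 0.7;662 -572 10 0.7;662 -572 10 0.7;662 -572 10 0.7;662 -572 10 0.7;662 -572 10 0.7;662 -572 10 0.7;662 -572 10 0.7;662 -572 10 0.7;662 -572 10 0.7",
  "gripper": 0,
  "squeeze": 40
}}

```text
t: 2.4
tcp_pos: [0.4997, -0.1046, 0.2252]
tool_rot: [0.992, 0.126, 0.0, 0.0]
force: [1.3, 0.2, -0.1]
finger_gap: 1.001
gripper_force: 0.0
```

```bash
python3 go.py 45 46 210
```

```text
2.4 [ 204.5 -181.7   15.2] turn 0.06 [0.6523 0.1225 0.21  ]
```

{"name": "step_arm", "arguments": {
  "targets": "38 -34 3 0;76 -67 6 0;112 -100 9 0;145 -130 11 0;165 -150 13 0;175 -160 15 0;175 -160 15 0;175 -160 15 0"
}}

```text
t: 3.2
tcp_pos: [0.6273, 0.0913, 0.2096]
tool_rot: [0.992, 0.126, -0.001, 0.0]
force: [0.2, -0.9, -0.3]
finger_gap: 0.998
gripper_force: 0.0
```

```bash
python3 go.py 45 46 210; python3 - <<'E'
from h import *
from fit import W
T=tool(); im=manip.snapshot('wrist'); cv2.imwrite('pics/w1.png',im[:,:,::-1])
f,cx,cy,E=cal('wrist'); E=T@E
for q,b in [('safety_catch_mid',(45,40,106)),('main_catch_mid',(45,-70,106)),('post_top',(-25,-85,145)),('gate_hinge',(-3,85,76))]:
    P=W([.6202,.0667,.2517],b); p=E[:3,:3].T@(P-E[:3,3]); print(q,'pred',cx+f*p[0]/p[2],cy+f*p[1]/p[2],P.round(4))
    for r in manip.mark_of('wrist',q)[:2]: print('  ',round(r['p'],2),np.round(r['position'],1),onplane('wrist',r['position'],b[2]/1000,T).round(4))
E
```

```text
3.2 [ 32.  -23.9  -0.5] turn 0.04 [0.6523 0.1225 0.21  ]
safety_catch_mid pred 295.6159540356445 163.1513064820192 [0.6538 0.1166 0.106 ]
   0.9 [292.  160.5] [0.6552 0.1201 0.106 ]
main_catch_mid pred 427.8430664317642 163.17831675470498 [0.6812 0.0101 0.106 ]
   0.9 [427.8 158.2] [0.6851 0.0116 0.106 ]
post_top pred 456.606819519718 261.47793120721843 [ 0.6172 -0.0218  0.145 ]
   0.94 [454.6 261.3] [ 0.6169 -0.0203  0.145 ]
gate_hinge pred 252.44267445212145 207.8723032488814 [0.5961 0.1483 0.076 ]
   0.64 [246.6 205.5] [0.5971 0.1542 0.076 ]
```

View pics/w1.png

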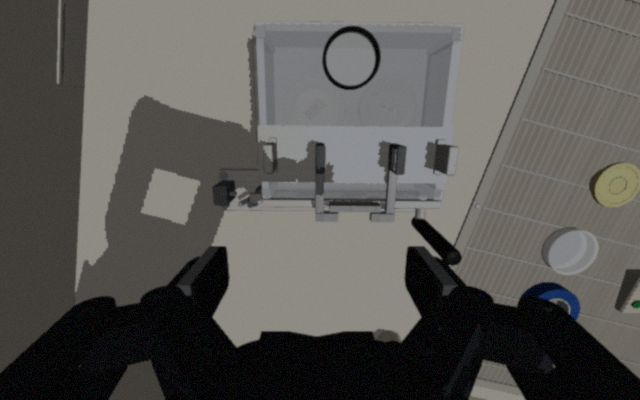

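{"name": "step_arm", "arguments": {
  "targets": "17 -13 0 0;34 -26 0 0;34 -26 0 0;34 -26 0 0;34 -26 30 0;34 -26 50 0;34 -26 60 0;34 -26 60 0"
}}

```text
t: 4.25
tcp_pos: [0.6529, 0.1251, 0.1483]
tool_rot: [0.992, 0.126, -0.002, -0.0]
force: [-0.7, -0.2, -0.8]
finger_gap: 0.995
gripper_force: 0.0
```

```bash
sed -i 's/^V=.*/V=[.6218,.0690,.2517]/' go.py; python3 go.py 45 46 80; python3 - <<'E'
from h import *
im=manip.snapshot('wrist'); cv2.imwrite('pics/w2.png',im[:,:,::-1])
E
```

```text
4.25 [ 1.2  0.6 68.3] turn 0.0 [0.6539 0.1248 0.08  ]
```

View pics/w2.png

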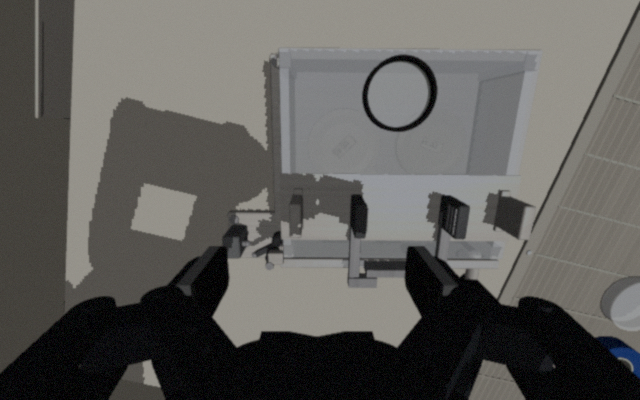

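{"name": "step_arm", "arguments": {
  "targets": "1 0 25 0;1 0 45 0;1 0 60 0;1 0 66 0;1 0 67 0;1 0 67 0"
}}

```text
t: 4.9
tcp_pos: [0.6562, 0.1262, 0.0837]
tool_rot: [0.992, 0.126, 0.001, 0.0]
force: [0.9, 0.1, 0.8]
finger_gap: 1.003
gripper_force: 0.0
```

{"name": "step_arm", "arguments": {
  "targets": "0 0 0 0;0 0 0 0;0 0 0 0;0 0 0 0;0 0 0 0;0 0 0 0",
  "gripper": 0.45,
  "squeeze": 40
}}

```text
t: 5.5
tcp_pos: [0.6565, 0.1259, 0.0834]
tool_rot: [0.992, 0.126, 0.001, 0.0]
force: [2.4, -3.5, 2.1]
finger_gap: 0.55
gripper_force: 2.0
```

{"name": "step_arm", "arguments": {
  "targets": "0 0 0 0;0 0 0 0;0 0 0 0;0 0 0 0;0 0 0 0;0 0 0 0",
  "gripper": 0.7
}}

```text
t: 6.1
tcp_pos: [0.6563, 0.1255, 0.0836]
tool_rot: [0.992, 0.126, 0.001, 0.001]
force: [1.5, -3.7, 5.8]
finger_gap: 0.433
gripper_force: 42.0
```

{"name": "step_arm", "arguments": {
  "targets": "0 0 0 0;0 0 0 0;0 0 0 0;0 0 0 0;0 0 0 0;-1 0 25 0;-1 0 25 0",
  "gripper": 0
}}

```text
t: 6.8
tcp_pos: [0.6579, 0.1264, 0.0626]
tool_rot: [0.992, 0.127, 0.004, 0.001]
force: [-1.8, 0.8, 18.8]
finger_gap: 1.001
gripper_force: 9.1
```

I sent that z shift the wrong way, so the tool pressed lightly on the roof. Backing up now.

{"name": "step_arm", "arguments": {
  "targets": "0 0 -25 0;0 0 -50 0;0 0 -70 0;0 0 -72 0;0 0 -72 0"
}}

```text
t: 7.3
tcp_pos: [0.6546, 0.126, 0.1301]
tool_rot: [0.992, 0.126, 0.0, -0.0]
force: [0.7, -0.2, -0.2]
finger_gap: 0.999
gripper_force: 0.0
```

```bash
python3 go.py 45 -76 128; python3 - <<'E'
from h import *
manip.snapshot('wrist')
im=manip.snapshot('side'); cv2.imwrite('pics/s2.png',cv2.resize(im[180:330,220:420,::-1],(800,600),interpolation=2))
E
```

```text
7.3 [ -1.1 123.1   2.1] turn 0.05 [0.6843 0.0066 0.128 ]
```

View pics/s2.png

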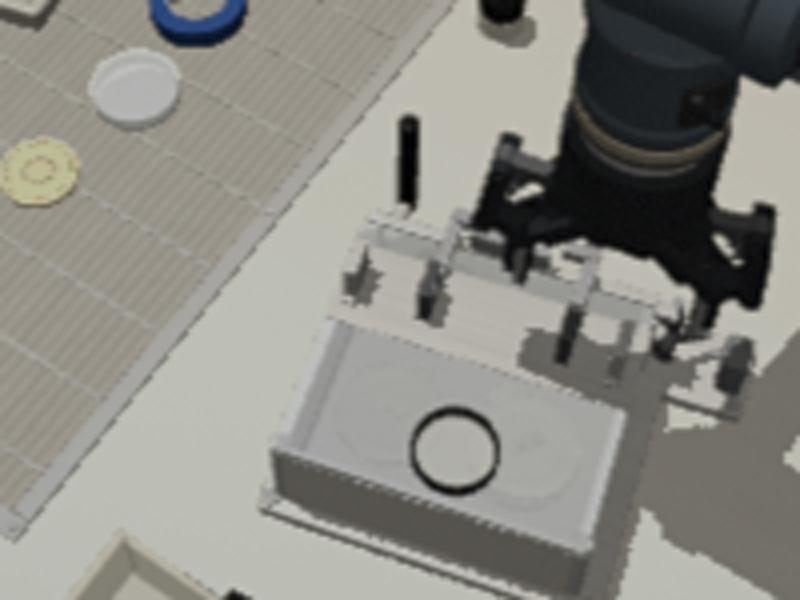

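{"name": "step_arm", "arguments": {
  "targets": "0 40 0 0;-1 80 0 0;-1 110 0 0;-1 123 0 0;-1 123 0 0;-1 123 0 0;-1 123 20 0;-1 123 35 0;-1 123 45 0;-1 123 47 0;-1 123 47 0"
}}

```text
t: 8.5
tcp_pos: [0.6839, 0.0072, 0.0823]
tool_rot: [0.992, 0.126, -0.001, -0.0]
force: [1.5, -1.4, 0.8]
finger_gap: 1.0
gripper_force: 0.0
```

{"name": "step_arm", "arguments": {
  "targets": "0 0 0 0;0 0 0 0;0 0 0 0;0 0 0 0;0 0 0 0;0 0 0 0;0 0 0 0;0 0 0 0;0 0 0 0;0 0 0 0",
  "gripper": 0.7
}}

```text
t: 9.5
tcp_pos: [0.6853, 0.0046, 0.0849]
tool_rot: [0.992, 0.125, 0.001, 0.001]
force: [-1.3, -4.7, 5.6]
finger_gap: 0.436
gripper_force: 42.1
```

{"name": "step_arm", "arguments": {
  "targets": "0 0 0 0;0 0 0 0;0 0 0 0;0 0 0 0;0 0 0 0;0 0 -25 0;0 0 -60 0;0 0 -88 0;0 0 -90 0;0 0 -90 0",
  "gripper": 0
}}

```text
t: 10.5
tcp_pos: [0.6846, 0.0066, 0.1737]
tool_rot: [0.992, 0.126, 0.001, 0.0]
force: [-0.2, -0.4, -0.3]
finger_gap: 1.002
gripper_force: 0.0
```

```bash
python3 go.py -25 -85 175; python3 - <<'E'
from h import *
for c in ['scene','side','wrist']:
    T=tool(); im=manip.snapshot(c)
    if c!='wrist': continue
    cv2.imwrite('pics/w3.png',im[:,:,::-1])
for c in ['scene','side','wrist']:
    for q in ['post_top','safety_catch_mid','main_catch_mid']:
        z=.145 if q[0]=='p' else .106
        for r in manip.mark_of(c,q)[:2]: print(c,q,round(r['p'],2),np.round(r['position'],1),onplane(c,r['position'],z,T if c=='wrist' else None).round(4))
E
```

```text
10.5 [-70.3   8.9  -1.4] turn 0.06 [ 0.6188 -0.0195  0.175 ]
scene post_top 0.87 [320.1 161.5] [ 0.6212 -0.0206  0.145 ]
scene safety_catch_mid 0.6 [303.8 134.7] [0.6494 0.1191 0.106 ]
scene main_catch_mid 0.9 [335.  159.2] [0.6752 0.0046 0.106 ]
scene main_catch_mid 0.75 [387.3 318.7] [ 0.5553 -0.4     0.106 ]
side post_top 0.98 [324.5 212.2] [ 0.6194 -0.0119  0.145 ]
side safety_catch_mid 0.96 [367.  265.2] [0.6631 0.1252 0.106 ]
side main_catch_mid 0.86 [320.1 243.6] [0.6735 0.0118 0.106 ]
wrist post_top 0.93 [332.2 326.9] [ 0.621  -0.0196  0.145 ]
wrist safety_catch_mid 0.94 [160.2 211.7] [0.6559 0.1192 0.106 ]
wrist main_catch_mid 0.91 [311.3 212.8] [0.6829 0.0113 0.106 ]
wrist main_catch_mid 0.65 [159.8 212. ] [0.6556 0.1194 0.106 ]
```

View pics/w3.png

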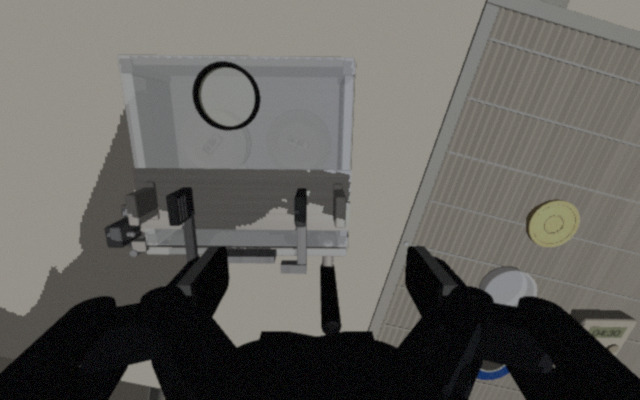

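{"name": "step_arm", "arguments": {
  "targets": "-35 5 0 0;-69 9 0 0;-69 9 0 0;-69 9 0 0;-69 9 20 0;-69 9 45 0;-69 9 66 0;-69 9 69 0;-69 9 69 0"
}}

```text
t: 12.0
tcp_pos: [0.6206, -0.0191, 0.1035]
tool_rot: [0.992, 0.126, 0.0, -0.0]
force: [-0.8, 0.6, 1.0]
finger_gap: 0.999
gripper_force: 0.0
```

{"name": "step_arm", "arguments": {
  "targets": "0 0 0 0;0 0 0 0;0 0 0 0;0 0 0 0;0 0 0 0;0 0 0 0;0 0 0 0;0 0 0 0;0 0 0 0;0 0 0 0",
  "gripper": 1,
  "squeeze": 60
}}

```text
t: 13.0
tcp_pos: [0.6201, -0.0196, 0.1044]
tool_rot: [0.992, 0.126, 0.0, 0.0]
force: [-0.0, -1.2, 5.5]
finger_gap: 0.145
gripper_force: 58.5
```

```bash
cat > arc.py <<'E'
from go import *
T=tool(); h=W(V,(-3,85,76))[:2]; p=T[:2,3]-h; print(np.linalg.norm(p), (T[:3,:3].T@(W(V,(-25,-85,145))-T[:3,3])*1000).round(1))
p=p/np.linalg.norm(p)*.171
for th in np.arange(0,1.45,.1):
    c,s=np.cos(th),np.sin(th); n=np.array([c*p[0]+s*p[1],-s*p[0]+c*p[1]])-p
    print(round(th,2),(T[:3,:3].T@np.array([n[0],n[1],0])*1000).round(0)[:2])
E
python3 arc.py
```

```text
0.1716817333410837 [ -1.3  -0.4 -40.6]
0.0 [0. 0.]
0.1 [-17.  -3.]
0.2 [-33.  -8.]
0.3 [-49. -14.]
0.4 [-64. -21.]
0.5 [-79. -31.]
0.6 [-92. -41.]
0.7 [-104.  -53.]
0.8 [-115.  -66.]
0.9 [-125.  -81.]
1.0 [-133.  -96.]
1.1 [-140. -111.]
1.2 [-145. -128.]
1.3 [-148. -144.]
1.4 [-150. -161.]
```

{"name": "step_arm", "arguments": {
  "targets": "-8 -1 0 0;-17 -3 0 0;-25 -5 0 0;-33 -8 0 0;-41 -11 0 0;-49 -14 0 0;-57 -17 0 0;-64 -21 0 0;-72 -26 0 0;-79 -31 0 0;-79 -31 0 0"
}}

```text
t: 14.1
tcp_pos: [0.5331, -0.0093, 0.1042]
tool_rot: [0.992, 0.127, -0.002, 0.0]
force: [-1.0, -5.1, 9.7]
finger_gap: 0.145
gripper_force: 59.5
```

```bash
python3 - <<'E'
from go import *
T=tool(); p=(T[:2,3]-W(V,(-3,85,76))[:2]); print(np.linalg.norm(p))
manip.snapshot('side'); manip.snapshot('scene')
for c in ['side','scene']:
    for r in manip.mark_of(c,'post_top')[:1]: print(r['p'],onplane(c,r['position'],.145))
E
```

```text
0.17244194316227576
0.73 [ 0.53621098 -0.01096764  0.145     ]
```

{"name": "step_arm", "arguments": {
  "targets": "-7 -5 0 0;-13 -10 0 0;-19 -16 0 0;-25 -22 0 0;-31 -28 0 0;-36 -35 0 0;-41 -42 0 0;-46 -50 0 0;-50 -57 0 0;-54 -65 0 0;-58 -72 0 0;-61 -80 0 0"
}}

```text
t: 15.5
tcp_pos: [0.4535, 0.0527, 0.1041]
tool_rot: [0.992, 0.126, -0.002, 0.0]
force: [-2.5, -7.1, 9.6]
finger_gap: 0.149
gripper_force: 59.6
```

{"name": "step_arm", "arguments": {
  "targets": "-3 -8 0 0;-5 -17 0 0;-7 -25 0 0;-8 -33 0 0;-9 -39 0 0;-9 -42 0 0;-9 -42 0 0;-9 -42 0 0;-9 -42 0 0;-9 -42 0 0"
}}

```text
t: 16.5
tcp_pos: [0.433, 0.0914, 0.1037]
tool_rot: [0.992, 0.127, -0.004, -0.0]
force: [-2.9, -3.3, 10.6]
finger_gap: 0.146
gripper_force: 59.6
```

```bash
python3 - <<'E'
from go import *
T=tool(); p=(T[:2,3]-W(V,(-3,85,76))[:2]); q=W(V,(-25,-85,0))[:2]-W(V,(-3,85,0))[:2]
print(np.linalg.norm(p),'theta',np.arctan2(q[1],q[0])-np.arctan2(p[1],p[0]))
a=manip.snapshot('side'); b=manip.snapshot('scene')
cv2.imwrite('pics/e.png',np.hstack([cv2.resize(a[150:350,200:400],(400,400)),cv2.resize(b[80:280,180:380],(400,400))])[:,:,::-1])
for c in ['side','scene']:
    for r in manip.mark_of(c,'post_top')[:1]: print(r['p'],onplane(c,r['position'],.145))
s=manip.sense();print(s['t'],s['tcp_pos'],s['force'],s['gripper_force'])
E
```

```text
0.17498661747436275 theta 1.349000682514789
0.58 [0.43931834 0.10017145 0.145     ]
16.7 [0.43305197 0.09143319 0.10376062] [-3.55494191 -1.51104247 10.39213363] 59.602559208869934
```

View pics/e.png

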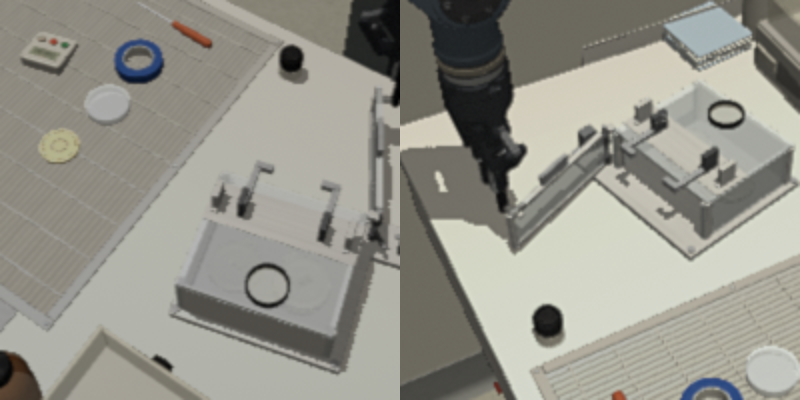

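The picture shows the gate standing nearly square to the front (free end near (512,240) in the right half) with the fingers on the post. Both catches are squeezed and the bystanders haven't moved.

```bash
python3 -c "
from station import manip
print(manip.sign_off())"
```

```text
the job is handed in; nothing more can be done
None
```

I handed the job in at about 17 s: both catches squeezed in order and the gate held by its post at about 1.35 rad; one wrong-way move briefly pressed the open fingers on the roof (about 19 N) with no visible damage, and no verdict was returned.

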